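Spin off the rinsed dough hooks: speed 3, then hold the turbo button

TASK

The dough hooks in the docked mint hand mixer have just been rinsed, so spin the water off them over the empty bowl: turn the cream speed dial clockwise from off to 3, let go of it, then press the red turbo button on the handle fully home and keep it down for a five-second burst. Finish while still holding the button fully down, pressing firmly but not leaning hard on it, with the dial still at 3. Leave the ramekin, the spatula and the two loose beaters where they are.

Things in the scene. Friction and masses are not known exactly. Their poses are not given: they have to be found in the camera images.
- mixer: Mint hand mixer latched on a cream bowl stand over an empty steel bowl (196 mm across, rim 133 mm high); fixed to the counter. Origin: on the counter under the handle. x runs level from the round nose (-x) to the stand's column (+x), z is up. Base plate x -155 to +145 mm, 190 mm wide. Shell 84 mm wide, x -112 to +101, top 242 mm above the counter. Nothing on it is higher than the turbo button
- handle_top (a point): Middle of the top of the mixer's handle, 298 mm above the counter, at x = +20 mm, y = 0 of the mixer, with the mixer's axes. The handle is a level mint bar along x, 34 mm wide and 26 mm thick, from x = -41 to +81 mm of the mixer; its front end stands 37 mm behind the dial's axis
- dial_mid (a point): Centre, half-way up, of the round cream speed dial on the nose, 285 mm above the counter, at x = -78 mm, y = 0 of the mixer. 44 mm across, 22 mm tall, ribbed side, vertical axis; its neck is 35 mm across, so fingers may reach 14 mm below it. Grip it from above, fingers left and right of the mixer (within 40 degrees of its y axis). The point turns with the dial; at off its axes match the mixer's
- dial_index (a point): White index line on the mixer between dial and handle, 262 mm above the counter, at x = -50 mm, y = 0 of the mixer. On the dial's top a red bar marks off and radial rows of 1, 2, 3, 4 and 5 black dots mark speeds 1 to 5; the one that points at this line is the speed set
- dial (a joint): Turn of the speed dial, rad: 0 = off (as at the start), growing clockwise seen from above, stop at 2.18. It clicks every 25 degrees: speed 1 at 0.436, 2 at 0.873, 3 at 1.309, 4 at 1.745, 5 at 2.182. About 0.08 N m carries it past a click; let go between two clicks it springs to the nearer one
- turbo_top (a point): Centre of the top face of the round red turbo button, 22 mm across, standing 9 mm proud of the handle near its front end: 307 mm above the counter when released, at x = -22 mm, y = 0 of the mixer (56 mm behind the dial's axis). Pressed straight down; the point moves with it; z is up
- turbo (a joint): How far the turbo button is pressed, m: 0 = released, 0.006 = fully home on its stop (its top then stands 3 mm proud of the handle). Spring: 3 N to start it moving, 9 N when fully home; it springs up as soon as it is let go
- ramekin: White ceramic ramekin, an open cup 90 mm across at the rim and 48 mm tall, standing loose on the counter beside the stand, on the mixer's -y side. Origin: centre of its underside, on the counter
- spatula: Red silicone spatula lying loose and diagonally on the bamboo board, 255 mm long, 52 mm wide at the blade, 12 mm thick. Origin: on its underside near the middle of its length; x runs along it from handle to blade
- beater_a: One of two loose stainless beaters lying on the counter near the mixer's nose, 174 mm long, about 48 mm across the wires, 35 mm high. Origin: on the counter under the point where stem and wires meet; x runs along it towards the stem
- beater_b: The other loose stainless beater, of the same shape and with the same axes

How it is judged (in metres and radians):
On the way, in this order (a step that is already met when the one before it is completed fails the run):
1. the speed dial is set to 3 (1.309 rad, within 0.12) and let go, the turbo button still up (value of joint dial between 1.189 and 1.429 rad and contact force between dial and anything else below 0.3 N and value of joint turbo below 0.001 m), for 0.3 s.
2. the turbo button is kept pressed by the fingers at 4.8 mm or more of its 6 mm travel for 4.5 s on end, with the dial at 3 (value of joint turbo above 0.0048 m and contact force between turbo and the fingers above 4 N and value of joint dial between 1.189 and 1.429 rad), for 4.5 s.
At the end, for the whole second after the job is handed in: The fingers still hold the turbo button at 4.8 mm or more of its 6 mm travel with 4 to 30 N, the dial stands at 3 (within 0.12 rad) untouched, and the ramekin, spatula and both beaters are within 20 mm of where they were (all of step 2 and contact force between turbo and the fingers below 30 N and contact force between dial and anything else below 0.3 N and distance of each of ramekin, spatula, beater_a, beater_b from where it was at the start of the episode below 0.02 m); the arm keeps its last pose, push and grip.
It fails at once if the turbo button is leaned on with more than 40 N (contact force between turbo and anything else above 40 N).
It fails at once if the ramekin, the spatula or a beater is shifted by more than 20 mm (distance of any of ramekin, spatula, beater_a, beater_b from where it was at the start of the episode above 0.02 m).
It also fails if it takes over 54 s, if anything falls off the work surface, if the arm or the gripper's body presses on something with over 40 N, if the wrist force passes 120 N, or if a joint passes its speed limit or range.

ROBOT

A 6-joint arm with a two-finger parallel gripper is mounted at the origin on the work surface. World frame = base frame: x ahead of the robot, y to its left, z up, the work surface at z = 0. Lengths are in mm, angles in degrees, forces in N, time in s.
With the tool pointing down it reaches from about 150 to 775 mm from the base axis. Payload 6.1 kg.
Tool frame: the origin (TCP) lies midway between the tips of the shut fingers; the grasp point (between the pads) lies arm.grip_depth behind it (arm.grip_depth is the distance from the TCP to the grasp point, in mm); z points along the fingers, y is the line along which they close (so a half turn about z gives the same grasp; the last joint's range is limited). The gripper opens to 85 mm and grips with 20 to 120 N. Pads are 22 mm wide; open, the fingers measure 114 mm over their backs; the gripper's body (76 mm by 85 mm) begins 54 mm behind the grasp point. The pads swing forward as they close: fully open they stand 13 mm farther back than shut.
Start: joints at [-76.146, 7.208, -2.269, 80.523, 0, 90], TCP at [125.706, -509.712, 194.295] pointing down, gripper open.
Joint ranges: [-155.77, 155.77], [-54.66, 111.73], [-72.52, 77.12], [-102.08, 115.82], [-83.92, 84.16], [-180, 180]. Speed limits (degrees/s): [136.94, 136.94, 172.46, 180, 180, 180].

INTERFACE

Orientations are given as [roll, pitch, yaw] about the fixed x, y, z axes, in that order (R = Rz(yaw) Ry(pitch) Rx(roll)).
In Python, from cell import status, cams, workorder, arm gives the robot as it stands.
- The arm moves only by the shell command python3 -m inch 'ROWS' [FORCE]. ROWS is JSON, a list of rows, each an object of numbers: "x", "y", "z": the shift along the tool's x, y, z as a fraction of full scale; "wx", "wy", "wz": the turn, a rotation vector about the tool's x, y, z as a fraction of full scale; "grip": the opening in per cent of the stroke, from 0 (shut) to 100 (fully open). In form: [{"x": .., "y": .., "z": .., "wx": .., "wy": .., "wz": .., "grip": ..}, ...]. A call has 1 to 12 rows; each row is the pose to reach, as a shift and turn from the pose commanded when the call began, along the tool's axes at that moment, turning the shorter way round; what a row does not reach only later rows make up. Full scale, the value 1, is 120 mm for a shift and 2 pi rad for a turn. A row lasts 1/12 s, in which the tool goes at most 41.7 mm and 7.16 degrees, less where a joint would pass 70% of its speed; a pose out of reach is approached as far as the arm can. A call with a number of a shift or a turn outside -1 to 1 is refused whole. A call with a gripper value outside its range is refused whole. The fingers move at their own pace and stop on an object; FORCE is the grip in N (left out, the last holds). Time passes only in rows, so rows that repeat a pose let the fingers close. It gives the time, the measured TCP pose, the force, the opening and the grip force at its end, in the units of the state.
- status.observe(): the state, without advancing time (a new reading comes with each control period).
- cams.grab_frame(name): name is "scene" or "top" or "wrist"; returns a dict with "frame" (384x512x3 uint8, red, green, blue), "z_map" (384x512 float32, mm along the optical axis (not along the pixel's ray), 0 where there is no reading), "camera_matrix" (3x3 intrinsics, pixels), "k1" (the pictures are not rectified: a ray, as slopes to the right and down, at radius r is drawn at 1 + k1 r^2 times it, then the intrinsics apply), "view" (4x4, takes a point from world to camera coordinates). Camera axes: x right, y up, looking along -z (the intrinsics and any distortion apply to the point x, -y, -z); pixel columns grow to the right and rows downward; lengths in mm; the calibration is good to about 2 mm. A picture is of the moment at which its call begins.
- workorder.sign_off(): hands the job in; it is judged then, once.
The state is a dict: "t": time; "q": joint angles; "joint_vel": joint speeds; "joint_efforts": joint torques, N m; "ee_pos": TCP position; "tcp_rot": TCP orientation; "contact_force": force on the tool from outside, world axes, zero at the start; "wrist_torque": the same for the moment, N m; "width": finger opening in mm; "grasp_force": force on a finger pad.
Only numpy, scipy, OpenCV 4.12 (cv2) and the standard library are available. Lean on these libraries where they do the work, as an engineer would, in place of code of your own. Each camera call takes 0.05 s, during which the arm holds its last target. There are 200 camera calls.

## Working session

There is one attempt and no reset: what is moved stays moved. The work goes in short steps, Python scripts to look and compute and a shell command to move; the robot and the scene stay as the last step left them, time stands still between calls to the robot, and variables do not carry over. Pictures are saved under pics/ and viewed, at most 10 in all, crops included, and the job is handed in when it is done.

```bash
ls; mkdir -p pics; cat > h.py <<'E'
import numpy as np, cv2
from cell import status, cams, arm
def grab(n,save=None):
    f=cams.grab_frame(n)
    if save: cv2.imwrite('pics/'+save,f['frame'][:,:,::-1])
    return f
def cloud(f):
    K=np.array(f['camera_matrix'],float); k1=float(f['k1']); z=f['z_map'].astype(float)
    h,w=z.shape
    uv=np.stack(np.meshgrid(np.arange(w),np.arange(h)),-1).reshape(-1,1,2).astype(float)
    s=cv2.undistortPoints(uv,K,np.array([k1,0,0,0,0.])).reshape(h,w,2)
    P=np.stack([s[...,0]*z,-s[...,1]*z,-z,np.ones_like(z)],-1)
    return (P@np.linalg.inv(np.array(f['view'],float)).T)[...,:3]
E
python3 - <<'E'
from h import *
print(status.observe(), arm.grip_depth)
for n in ['scene','top']:
    f=grab(n,n+'0.png'); np.savez(n+'0.npz',**{k:np.array(v) for k,v in f.items()}); print(f['camera_matrix'],f['k1'],np.linalg.inv(f['view'])[:3,3])
E
```

```text
pics
{'t': 0.0, 'q': array([-7.61467736e+01,  7.24106977e+00, -2.32761504e+00,  8.05240003e+01,
        5.75921071e-04,  9.00006315e+01]), 'joint_vel': array([ 0.01239734, -0.01576621,  0.04857665,  0.06120764,  0.17437225,
        0.01001112]), 'joint_efforts': array([-1.03487835e-04, -4.35912108e+01,  3.52926278e+01,  1.71899510e-02,
       -3.46530442e-06, -7.24134885e-07]), 'ee_pos': array([ 125.59215161, -509.26287501,  193.5206899 ]), 'tcp_rot': array([-1.79907315e+02, -5.74898761e-04,  1.38525940e+01]), 'contact_force': array([-1.09808016,  0.04065413,  1.24668564]), 'wrist_torque': array([-0.0348795 , -0.03169345, -0.00669039]), 'grasp_force': 0.0, 'width': 85.08072950039835} 18.700000000000003
[[405.95727568   0.         261.35133375]
 [  0.         405.95727568 195.68678845]
 [  0.           0.           1.        ]] -0.046700889828723544 [1040.88918274 -763.01112589 1211.89163509]
[[409.584209     0.         245.35811339]
 [  0.         409.584209   196.04435203]
 [  0.           0.           1.        ]] -0.13490158921355272 [ 432.96151267   -1.63640285 1600.54066172]
```

View pics/top0.png

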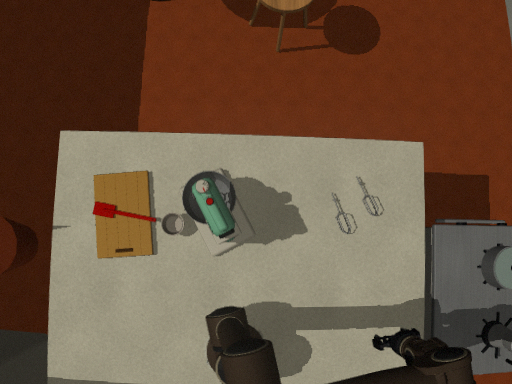

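View pics/scene0.png

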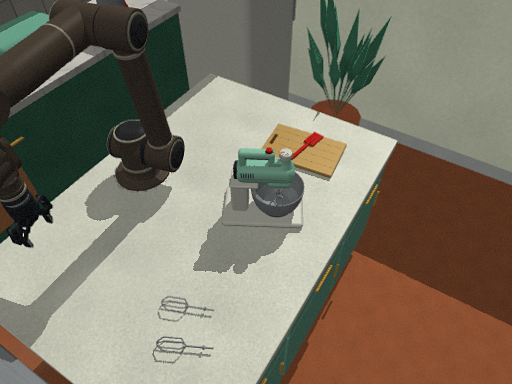

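The top view shows the mixer with its dial near (203,186), the red button near (210,201), and the ramekin at (173,224). The beaters are on the right near (345,215) and (371,197), and the arm is at the lower right. Next I'll measure the dial, button and handle.

```bash
python3 - <<'E'
from h import *
for n in ['top','scene']:
    f=dict(np.load(n+'0.npz')); C=cloud(f); F=f['frame'].astype(int)
    x,y,z=C[...,0],C[...,1],C[...,2]
    near=(np.hypot(x-440,y-90)<200)
    hsv=cv2.cvtColor(f['frame'],cv2.COLOR_RGB2HSV)
    H,S,V=[hsv[...,i].astype(int) for i in range(3)]
    red=near&((H<8)|(H>172))&(S>150)&(z>290)&(z<325)
    mint=near&(H>65)&(H<95)&(S>60)&(z>287)&(z<312)
    dial=near&(S<90)&(V>120)&(z>280)&(z<312)
    for nm,m in [('red',red),('handle',mint),('dial',dial)]:
        p=C[m]; v,u=np.nonzero(m)
        if len(p): print(n,nm,len(p),'med',np.median(p,0).round(1),'bbox mid',((p.min(0)+p.max(0))/2).round(1),'ext',np.ptp(p,0).round(0),'px',u.mean().round(1),v.mean().round(1))
        if nm=='handle' and len(p)>5:
            q=p[:,:2]-p[:,:2].mean(0); w,V2=np.linalg.eigh(q.T@q); d=V2[:,1]; print(' axis deg',np.degrees(np.arctan2(d[1],d[0])).round(1),'len',np.ptp(q@d).round(0), 'mid',(p[:,:2].mean(0)+d*((q@d).max()+(q@d).min())/2).round(1))
E
python3 - <<'E'
import cv2
i=cv2.imread('pics/top0.png'); j=cv2.imread('pics/scene0.png')
a=cv2.resize(i[160:250,160:250],(400,400),interpolation=cv2.INTER_CUBIC);b=cv2.resize(j[135:225,220:310],(400,400),interpolation=cv2.INTER_CUBIC)
cv2.imwrite('pics/c0.png',cv2.hconcat([a,b]))
E
```

```text
top red 41 med [548.8  96.8 306. ] bbox mid [564.5 102.7 302.6] ext [52. 31. 15.] px 208.8 200.0
top handle 314 med [502.2  72.7 296. ] bbox mid [511.9  75.7 296. ] ext [108.  77.  17.] px 216.4 215.4
 axis deg -149.7 len 120.0 mid [510.3  76. ]
top dial 333 med [520.8  86.9 295.6] bbox mid [537.4  95.9 294.9] ext [159.  98.  20.] px 210.3 206.0
scene red 31 med [554.5  92.3 306.7] bbox mid [553.3  95.2 302.9] ext [17. 20. 14.] px 268.6 150.3
scene handle 232 med [514.4  69.  296. ] bbox mid [518.2  75.1 294.9] ext [107.  74.  15.] px 254.6 152.7
 axis deg -153.6 len 113.0 mid [519.5  70.5]
scene dial 299 med [529.1  79.4 296.1] bbox mid [541.   91.2 292.9] ext [164. 106.  19.] px 263.0 151.9
```

View pics/c0.png

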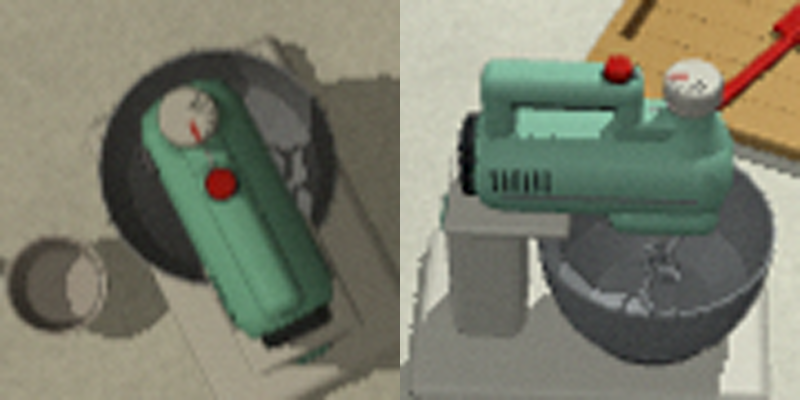

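The crop shows the dial with its red bar pointing at the handle (off), the red button behind it, and the column towards the robot. I'll get a coarse fit, then move for a close wrist view.

```bash
cat >> h.py <<'E'
from scipy.spatial.transform import Rotation as Rn
def ray_at(f,uv,zw):
    K=np.array(f['camera_matrix'],float)
    s=cv2.undistortPoints(np.array(uv,float).reshape(-1,1,2),K,np.array([float(f['k1']),0,0,0,0.])).reshape(-1,2)
    M=np.linalg.inv(np.array(f['view'],float)); d=np.c_[s[:,0],-s[:,1],-np.ones(len(s))]@M[:3,:3].T
    return M[:3,3]+d*((zw-M[2,3])/d[:,2])[:,None]
def px(f,P):
    P=np.c_[np.atleast_2d(P),np.ones(len(np.atleast_2d(P)))]@np.array(f['view']).T
    a,b=P[:,0]/-P[:,2],P[:,1]/P[:,2]; k=1+float(f['k1'])*(a*a+b*b); K=np.array(f['camera_matrix'])
    return np.c_[K[0,0]*a*k+K[0,2],K[1,1]*b*k+K[1,2]]
def plan(pos,yaw=None,st=None):
    "shift and turn in row units from the measured pose to pos (world mm), tool straight down at yaw"
    s=st or status.observe(); R=Rn.from_euler('xyz',s['tcp_rot'],degrees=True)
    d=R.inv().apply(np.array(pos)-s['ee_pos'])
    w=(R.inv()*Rn.from_euler('xyz',[180,0,yaw],degrees=True)).as_rotvec() if yaw is not None else np.zeros(3)
    print('shift/120',(d/120).round(4),'turn/2pi',(w/2/np.pi).round(4),'mm',d.round(1),'deg',np.degrees(w).round(1))
E
python3 - <<'E'
from h import *
t=dict(np.load('top0.npz')); s=dict(np.load('scene0.npz'))
print('dial top',ray_at(t,[160+187/400*90,160+115/400*90],296),ray_at(s,[220+694/400*90,135+80/400*90],296))
print('btn top',ray_at(t,[160+221/400*90,160+183/400*90],305),ray_at(s,[220+618/400*90,135+64/400*90],306))
plan([490,60,440],None)
E
```

```text
dial top [[597.34347519 121.7248624  296.        ]] [[859.31902021 277.3099751  296.        ]]
btn top [[548.00945747  94.61279708 305.        ]] [[806.67237427 252.57119954 306.        ]]
shift/120 [ 4.0842 -3.882  -2.0476] turn/2pi [0. 0. 0.] mm [ 490.1 -465.8 -245.7] deg [0. 0. 0.]
```

```bash
python3 - <<'E'
from h import *
s=dict(np.load('scene0.npz'))
print(ray_at(s,[220+294/400*90,135+80/400*90],296),ray_at(s,[220+218/400*90,135+64/400*90],306))
E
python3 -m inch '[{"z":-0.35},{"z":-0.7},{"z":-1},{"z":-1},{"z":-1},{"z":-1}]'
python3 -m inch '[{"z":-0.35},{"z":-0.7},{"z":-1},{"z":-1},{"z":-1},{"z":-1}]'
```

```text
[[605.27885299 120.92100125 296.        ]] [[553.80296737  97.02650603 306.        ]]$[0]: bad value
$[0]: bad value
```

```bash
python3 -m inch '[{"x":0,"y":0,"z":-0.35,"wx":0,"wy":0,"wz":0,"grip":100},{"x":0,"y":0,"z":-0.7,"wx":0,"wy":0,"wz":0,"grip":100},{"x":0,"y":0,"z":-1,"wx":0,"wy":0,"wz":0,"grip":100},{"x":0,"y":0,"z":-1,"wx":0,"wy":0,"wz":0,"grip":100}]'
```

```text
t: 0.43
ee_pos: [126.1, -511.1, 321.2]
tcp_rot: [179.5, 0.0, 13.9]
contact_force: [-0.7, 0.5, -0.9]
width: 85.3
grasp_force: 0.0
```

```bash
python3 -m inch '[{"x":0.2,"y":-0.2,"z":-1,"wx":0,"wy":0,"wz":0,"grip":100},{"x":0.5,"y":-0.5,"z":-1,"wx":0,"wy":0,"wz":0,"grip":100},{"x":0.8,"y":-0.8,"z":-1,"wx":0,"wy":0,"wz":0,"grip":100},{"x":1,"y":-1,"z":-1,"wx":0,"wy":0,"wz":0,"grip":100},{"x":1,"y":-1,"z":-1,"wx":0,"wy":0,"wz":0,"grip":100},{"x":1,"y":-1,"z":-1,"wx":0,"wy":0,"wz":0,"grip":100}]'
for i in 1 2; do python3 -m inch '[{"x":0.25,"y":-0.25,"z":0,"wx":0,"wy":0,"wz":0,"grip":100},{"x":0.5,"y":-0.5,"z":0,"wx":0,"wy":0,"wz":0,"grip":100},{"x":0.75,"y":-0.75,"z":0,"wx":0,"wy":0,"wz":0,"grip":100},{"x":1,"y":-1,"z":0,"wx":0,"wy":0,"wz":0,"grip":100},{"x":1,"y":-1,"z":0,"wx":0,"wy":0,"wz":0,"grip":100}]'; done
python3 -m inch '[{"x":0.2,"y":-0.2,"z":0,"wx":0,"wy":0,"wz":-0.02,"grip":100},{"x":0.4,"y":-0.4,"z":0,"wx":0,"wy":0,"wz":0.02,"grip":100},{"x":0.6,"y":-0.6,"z":0,"wx":0,"wy":0,"wz":0.04,"grip":100},{"x":0.8,"y":-0.8,"z":0,"wx":0,"wy":0,"wz":0.06,"grip":100},{"x":1,"y":-1,"z":0,"wx":0,"wy":0,"wz":0.08,"grip":100},{"x":1,"y":-1,"z":0,"wx":0,"wy":0,"wz":0.1,"grip":100},{"x":1,"y":-1,"z":0,"wx":0,"wy":0,"wz":0.12,"grip":100},{"x":1,"y":-1,"z":0,"wx":0,"wy":0,"wz":0.14,"grip":100},{"x":1,"y":-1,"z":0,"wx":0,"wy":0,"wz":0.16,"grip":100},{"x":1,"y":-1,"z":0,"wx":0,"wy":0,"wz":0.18,"grip":100},{"x":1,"y":-1,"z":0,"wx":0,"wy":0,"wz":0.2,"grip":100},{"x":1,"y":-1,"z":0,"wx":0,"wy":0,"wz":0.2,"grip":100}]'
python3 -c "
from h import *
print(status.observe()['q'].round(1)); plan([545,95,440],-151)"
```

```text
t: 0.93
ee_pos: [214.7, -361.1, 436.8]
tcp_rot: [179.8, -0.1, 14.0]
contact_force: [-0.2, 0.0, 0.7]
width: 85.5
grasp_force: 0.0
t: 1.35
ee_pos: [303.6, -214.2, 434.5]
tcp_rot: [-179.9, -0.1, 14.3]
contact_force: [-0.5, -0.4, -0.5]
width: 85.5
grasp_force: 0.0
t: 1.77
ee_pos: [391.6, -69.1, 433.0]
tcp_rot: [-179.9, 0.0, 14.3]
contact_force: [0.0, -1.0, 0.0]
width: 85.3
grasp_force: 0.0
t: 2.77
ee_pos: [429.7, -87.5, 434.8]
tcp_rot: [-168.5, 2.2, -20.1]
contact_force: [0.0, 0.2, -0.6]
width: 85.1
grasp_force: 0.0
[-20.2   6.4  27.5 113.3  11.5 179.9]
shift/120 [ 0.3768 -1.735   0.2952] turn/2pi [-0.0098  0.0397  0.3614] mm [  45.2 -208.2   35.4] deg [ -3.5  14.3 130.1]
```

J6 hit its limit because the turn went the wrong way. I'll turn the other way instead.

```bash
python3 -m inch '[{"x":0,"y":0,"z":0,"wx":0,"wy":0,"wz":-0.02,"grip":100},{"x":0,"y":0,"z":0,"wx":0,"wy":0,"wz":-0.05,"grip":100},{"x":0,"y":0,"z":0,"wx":0,"wy":0,"wz":-0.1,"grip":100},{"x":0,"y":0,"z":0,"wx":0,"wy":0,"wz":-0.15,"grip":100},{"x":0,"y":0,"z":0,"wx":0,"wy":0,"wz":-0.2,"grip":100},{"x":0,"y":0,"z":0,"wx":0,"wy":0,"wz":-0.2,"grip":100},{"x":0,"y":0,"z":0,"wx":0,"wy":0,"wz":-0.2,"grip":100},{"x":0,"y":0,"z":0,"wx":0,"wy":0,"wz":-0.2,"grip":100},{"x":0,"y":0,"z":0,"wx":0,"wy":0,"wz":-0.2,"grip":100},{"x":0,"y":0,"z":0,"wx":0,"wy":0,"wz":-0.2,"grip":100},{"x":0,"y":0,"z":0,"wx":0,"wy":0,"wz":-0.2,"grip":100}]'
python3 -c "
from h import *
print(status.observe()['q'].round(1)); plan([545,95,440],60)"
```

```text
t: 3.68
ee_pos: [429.9, -86.8, 435.2]
tcp_rot: [-174.4, -10.2, 51.5]
contact_force: [0.4, -0.1, -0.2]
width: 85.6
grasp_force: 0.0
[-20.1   6.4  27.6 113.3  11.5 107.7]
shift/120 [ 1.7612 -0.1649  0.295 ] turn/2pi [-0.0134 -0.0295 -0.0222] mm [211.3 -19.8  35.4] deg [ -4.8 -10.6  -8. ]
```

```bash
python3 -m inch '[{"x":0.25,"y":0,"z":0.05,"wx":-0.013,"wy":-0.03,"wz":-0.02,"grip":100},{"x":0.5,"y":0,"z":0.1,"wx":-0.013,"wy":-0.03,"wz":-0.05,"grip":100},{"x":0.75,"y":0,"z":0.15,"wx":-0.013,"wy":-0.03,"wz":-0.08,"grip":100},{"x":1,"y":0,"z":0.2,"wx":-0.013,"wy":-0.03,"wz":-0.12,"grip":100},{"x":1,"y":0,"z":0.2,"wx":-0.013,"wy":-0.03,"wz":-0.12,"grip":100},{"x":1,"y":0,"z":0.2,"wx":-0.013,"wy":-0.03,"wz":-0.12,"grip":100},{"x":1,"y":0,"z":0.2,"wx":-0.013,"wy":-0.03,"wz":-0.12,"grip":100},{"x":1,"y":0,"z":0.2,"wx":-0.013,"wy":-0.03,"wz":-0.12,"grip":100}]'
python3 -c "
from h import *
print(status.observe()['q'].round(1)); plan([530,85,420],150)"
```

```text
t: 4.35
ee_pos: [504.4, 10.8, 433.3]
tcp_rot: [176.7, 0.2, 94.8]
contact_force: [-0.9, -0.3, -0.2]
width: 85.0
grasp_force: 0.0
[  1.2   9.7  32.2 109.1   0.   86.4]
shift/120 [0.5987 0.257  0.124 ] turn/2pi [ 0.0083  0.005  -0.1533] mm [71.8 30.8 14.9] deg [  3.    1.8 -55.2]
```

```bash
python3 -m inch '[{"x":0.3,"y":0.1,"z":0.1,"wx":0.008,"wy":0.005,"wz":-0.02,"grip":100},{"x":0.6,"y":0.25,"z":0.12,"wx":0.008,"wy":0.005,"wz":-0.05,"grip":100},{"x":0.6,"y":0.25,"z":0.12,"wx":0.008,"wy":0.005,"wz":-0.153,"grip":100},{"x":0.6,"y":0.25,"z":0.12,"wx":0.008,"wy":0.005,"wz":-0.153,"grip":100},{"x":0.6,"y":0.25,"z":0.12,"wx":0.008,"wy":0.005,"wz":-0.153,"grip":100},{"x":0.6,"y":0.25,"z":0.12,"wx":0.008,"wy":0.005,"wz":-0.153,"grip":100},{"x":0.6,"y":0.25,"z":0.12,"wx":0.008,"wy":0.005,"wz":-0.153,"grip":100},{"x":0.6,"y":0.25,"z":0.12,"wx":0.008,"wy":0.005,"wz":-0.153,"grip":100},{"x":0.6,"y":0.25,"z":0.12,"wx":0.008,"wy":0.005,"wz":-0.153,"grip":100},{"x":0.6,"y":0.25,"z":0.12,"wx":0.008,"wy":0.005,"wz":-0.153,"grip":100}]'
python3 - <<'E'
from h import *
f=grab('wrist','w0.png'); print(np.linalg.inv(f['view']).round(2))
print(status.observe()['q'].round(1)); plan([560,100,420],209)
E
```

```text
t: 5.18
ee_pos: [529.3, 84.6, 420.2]
tcp_rot: [179.9, -0.0, 149.6]
contact_force: [0.2, -0.3, -0.6]
width: 85.9
grasp_force: 0.0
[[ 5.1000e-01 -8.2000e-01 -2.6000e-01  4.6114e+02]
 [ 8.6000e-01  4.8000e-01  1.5000e-01  1.2267e+02]
 [ 0.0000e+00 -3.0000e-01  9.5000e-01  5.9900e+02]
 [ 0.0000e+00  0.0000e+00  0.0000e+00  1.0000e+00]]
[9.000e+00 1.640e+01 3.910e+01 1.126e+02 1.000e-01 3.940e+01]
shift/120 [-0.1561  0.2396  0.0028] turn/2pi [ 2.00e-04  1.00e-04 -1.65e-01] mm [-18.7  28.8   0.3] deg [  0.1   0.  -59.4]
```

View pics/w0.png

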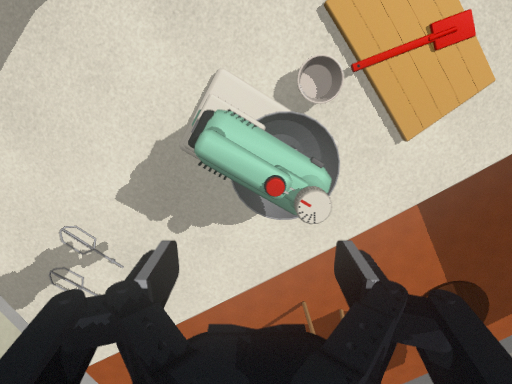

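The wrist view shows the dial clearly at about (313,206), with its red off bar pointing at the button at (275,187). The ramekin is at (320,79), clear of the mixer. Next come precise centroids.

```bash
cat >> h.py <<'E'
def meas(f,dg,bg):
    "fit dial top (z 296) and button (z 307) near world guesses, by colour on the plane's rectified patch"
    out=[]
    for (g,zz,kind) in [(dg,296,'dial'),(bg,305,'btn')]:
        n=41; a=np.linspace(-40,40,8*n//4+1); X,Y=np.meshgrid(g[0]+a,g[1]+a)
        m=px(f,np.c_[X.ravel(),Y.ravel(),np.full(X.size,zz)]).astype(np.float32).reshape(*X.shape,2)
        im=cv2.remap(f['frame'],m[...,0],m[...,1],cv2.INTER_LINEAR)
        hsv=cv2.cvtColor(im,cv2.COLOR_RGB2HSV).astype(int); H,S,V=hsv[...,0],hsv[...,1],hsv[...,2]
        red=((H<8)|(H>172))&(S>130)
        k=((S<50)&(V>120)) if kind=='dial' else red
        if kind=='dial': k=cv2.morphologyEx(k.astype(np.uint8),cv2.MORPH_CLOSE,np.ones((5,5)))>0; k=cv2.morphologyEx(k.astype(np.uint8),cv2.MORPH_OPEN,np.ones((5,5)))>0
        nl,L,st,ce=cv2.connectedComponentsWithStats(k.astype(np.uint8))
        j=1+np.argmax(st[1:,4]-0.5*np.hypot(*(ce[1:]-len(a)/2).T)); 
        c,r=cv2.minEnclosingCircle(np.argwhere(L==j)[:,::-1].astype(np.float32))
        s=a[1]-a[0]; o=np.array([g[0]+a[0],g[1]+a[0]])
        print(kind,'enc circle',(o+np.array(c)*s).round(1),'r',round(r*s,1),'centroid',(o+ce[j]*s).round(1),'area r',round(float(np.sqrt(st[j,4]/np.pi)*s),1))
        cv2.imwrite(f'pics/p_{kind}.png',cv2.resize(np.hstack([im[:,:,::-1],np.repeat((L==j)[...,None]*255,3,2).astype(np.uint8)]),None,fx=4,fy=4))
E
python3 - <<'E'
from h import *
f=cams.grab_frame('wrist'); np.savez('w0.npz',**{k:np.array(v) for k,v in f.items()})
print(ray_at(f,[313,206],296),ray_at(f,[275,187],306))
for n,g in [('wrist',f),('top',dict(np.load('top0.npz'))),('scene',dict(np.load('scene0.npz')))]:
    print(n); meas(g,(602,121),(552,95))
C=cloud(f); 
for u,v in [(313,206),(308,212),(275,187),(240,165),(220,150),(258,175)]: print(u,v,C[v,u].round(1))
E
```

```text
[[594.02192384 124.02025376 296.        ]] [[547.42979765  97.2722943  306.        ]]
wrist
dial enc circle [610.3 121. ] r 51.0 centroid [610.7 122.6] area r 40.0
btn enc circle [546.9  97.1] r 11.1 centroid [547.1  97.2] area r 11.0
top
dial enc circle [596.8 124.4] r 21.1 centroid [598.8 126.5] area r 18.6
btn enc circle [549.  96.] r 11.4 centroid [548.9  95.9] area r 11.1
scene
dial enc circle [602.5 121.5] r 21.8 centroid [604.2 122.2] area r 20.0
btn enc circle [553.4  94.2] r 14.5 centroid [553.9  94.2] area r 12.4
313 206 [594.5 124.  295. ]
308 212 [598.5 115.3 294.6]
275 187 [547.1  97.4 307.3]
240 165 [507.2  75.1 297.6]
220 150 [481.6  64.4 295.8]
258 175 [527.7  86.7 297.1]
```

```bash
python3 - <<'E'
from h import *
f=dict(np.load('w0.npz')); C=cloud(f)
def enc(m,nm):
    p=C[m]; c,r=cv2.minEnclosingCircle(p[:,:2].astype(np.float32)); print(nm,len(p),np.round(c,1),round(r,1),np.median(p,0).round(1)); return np.array(c)
d=np.hypot(C[...,0]-596,C[...,1]-124)<30
D=enc(d&(C[...,2]>292)&(C[...,2]<299),'dial')
B=enc((np.hypot(C[...,0]-548,C[...,1]-97)<20)&(C[...,2]>303),'btn')
v=D-B; print(np.hypot(*v),np.degrees(np.arctan2(v[1],v[0])))
h=(C[...,2]>292)&(C[...,2]<303)&(np.hypot(C[...,0]-510,C[...,1]-76)<80)&(np.hypot(C[...,0]-596,C[...,1]-124)>32)
p=C[h][:,:2]; print('handle',cv2.minAreaRect(p.astype(np.float32)))
E
```

```text
dial 925 [596.5 123.7] 21.9 [595.2 124.  295.2]
btn 398 [548.8 102. ] 15.2 [548.4 101.8 306.5]
52.37337254697414 24.419597972279565
handle ((511.5837097167969, 77.36448669433594), (119.40953063964844, 30.438302993774414), 28.893943786621094)
```

```bash
python3 -c "
from h import *
plan([563,104,400],198)"
```

```text
shift/120 [-0.1617  0.2806  0.1697] turn/2pi [ 2.000e-04  1.000e-04 -1.342e-01] mm [-19.4  33.7  20.4] deg [  0.1   0.  -48.3]
```

```bash
python3 -m inch '[{"x":-0.08,"y":0.14,"z":0.08,"wx":0,"wy":0,"wz":-0.02,"grip":100},{"x":-0.16,"y":0.28,"z":0.17,"wx":0,"wy":0,"wz":-0.134,"grip":100},{"x":-0.16,"y":0.28,"z":0.17,"wx":0,"wy":0,"wz":-0.134,"grip":100},{"x":-0.16,"y":0.28,"z":0.17,"wx":0,"wy":0,"wz":-0.134,"grip":100},{"x":-0.16,"y":0.28,"z":0.17,"wx":0,"wy":0,"wz":-0.134,"grip":100},{"x":-0.16,"y":0.28,"z":0.17,"wx":0,"wy":0,"wz":-0.134,"grip":100},{"x":-0.16,"y":0.28,"z":0.17,"wx":0,"wy":0,"wz":-0.134,"grip":100},{"x":-0.16,"y":0.28,"z":0.17,"wx":0,"wy":0,"wz":-0.134,"grip":100},{"x":-0.16,"y":0.28,"z":0.17,"wx":0,"wy":0,"wz":-0.134,"grip":100}]'
python3 -c "
from h import *
plan([596.3,124,340],246.5)"
```

```text
t: 6.03
ee_pos: [562.7, 104.3, 400.0]
tcp_rot: [179.9, 0.1, -162.1]
contact_force: [0.7, -0.4, 0.4]
width: 85.1
grasp_force: 0.0
shift/120 [-0.3161  0.0694  0.5008] turn/2pi [ 0.      0.0003 -0.135 ] mm [-37.9   8.3  60.1] deg [  0.    0.1 -48.6]
```

```bash
python3 -m inch '[{"x":-0.16,"y":0.035,"z":0.25,"wx":0,"wy":0,"wz":-0.02,"grip":100},{"x":-0.316,"y":0.07,"z":0.5,"wx":0,"wy":0,"wz":-0.135,"grip":100},{"x":-0.316,"y":0.07,"z":0.5,"wx":0,"wy":0,"wz":-0.135,"grip":100},{"x":-0.316,"y":0.07,"z":0.5,"wx":0,"wy":0,"wz":-0.135,"grip":100},{"x":-0.316,"y":0.07,"z":0.5,"wx":0,"wy":0,"wz":-0.135,"grip":100},{"x":-0.316,"y":0.07,"z":0.5,"wx":0,"wy":0,"wz":-0.135,"grip":100},{"x":-0.316,"y":0.07,"z":0.5,"wx":0,"wy":0,"wz":-0.135,"grip":100},{"x":-0.316,"y":0.07,"z":0.5,"wx":0,"wy":0,"wz":-0.135,"grip":100},{"x":-0.316,"y":0.07,"z":0.5,"wx":0,"wy":0,"wz":-0.135,"grip":100},{"x":-0.316,"y":0.07,"z":0.5,"wx":0,"wy":0,"wz":-0.135,"grip":100}]'
python3 - <<'E'
from h import *
print(status.observe()['q'].round(1))
plan([596.3,124,265.5],246.5)
f=grab('wrist','w1.png'); np.savez('w1.npz',**{k:np.array(v) for k,v in f.items()})
C=cloud(f); D=np.hypot(C[...,0]-596,C[...,1]-124)<30
p=C[D&(C[...,2]>292)&(C[...,2]<299)]; print(cv2.minEnclosingCircle(p[:,:2].astype(np.float32)),len(p),np.median(p,0))
E
```

```text
t: 6.87
ee_pos: [596.2, 124.3, 340.1]
tcp_rot: [-180.0, 0.1, -113.5]
contact_force: [0.1, -0.1, -0.2]
width: 85.3
grasp_force: 0.0
[ 1.17e+01  2.06e+01  3.37e+01  1.03e+02  1.00e-01 -5.48e+01]
shift/120 [ 0.0026 -0.0017  0.6219] turn/2pi [-0.0001  0.0002  0.0001] mm [ 0.3 -0.2 74.6] deg [-0.   0.1  0. ]
((596.862060546875, 123.56341552734375), 22.20380401611328) 1810 [596.26617197 122.524152   295.11811249]
```

View pics/w1.png

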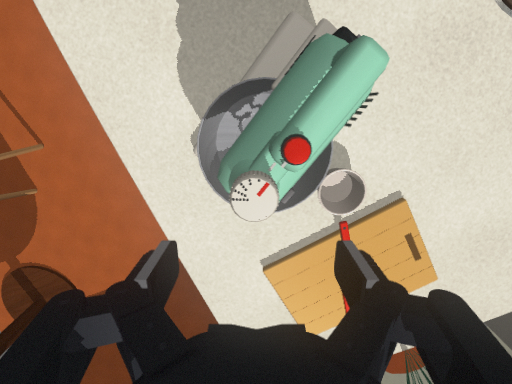

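The dial is confirmed at (596.5, 124) and its centre sits on the finger midline, at pixel (254,197). I'll descend and grip.

```bash
python3 -m inch '[{"x":0,"y":0,"z":0.2,"wx":0,"wy":0,"wz":0,"grip":100},{"x":0,"y":0,"z":0.4,"wx":0,"wy":0,"wz":0,"grip":100},{"x":0,"y":0,"z":0.5,"wx":0,"wy":0,"wz":0,"grip":100},{"x":0,"y":0,"z":0.58,"wx":0,"wy":0,"wz":0,"grip":100},{"x":0,"y":0,"z":0.62,"wx":0,"wy":0,"wz":0,"grip":100},{"x":0,"y":0,"z":0.62,"wx":0,"wy":0,"wz":0,"grip":100}]'
python3 -m inch '[{"x":0,"y":0,"z":0,"wx":0,"wy":0,"wz":0,"grip":60},{"x":0,"y":0,"z":0,"wx":0,"wy":0,"wz":0,"grip":55},{"x":0,"y":0,"z":0,"wx":0,"wy":0,"wz":0,"grip":30},{"x":0,"y":0,"z":0,"wx":0,"wy":0,"wz":0,"grip":30},{"x":0,"y":0,"z":0,"wx":0,"wy":0,"wz":0,"grip":30},{"x":0,"y":0,"z":0,"wx":0,"wy":0,"wz":0,"grip":30},{"x":0,"y":0,"z":0,"wx":0,"wy":0,"wz":0,"grip":30},{"x":0,"y":0,"z":0,"wx":0,"wy":0,"wz":0,"grip":30}]' 30
```

```text
t: 7.42
ee_pos: [595.8, 124.3, 264.7]
tcp_rot: [179.9, 0.0, -113.3]
contact_force: [0.0, -0.2, 0.7]
width: 85.2
grasp_force: 0.0
t: 8.08
ee_pos: [596.3, 124.4, 265.8]
tcp_rot: [-180.0, 0.1, -113.2]
contact_force: [0.8, 0.6, 0.0]
width: 25.6
grasp_force: 0.0
```

The width of 25.6 mm is less than the dial's diameter, so something is off. I'll look.

```bash
python3 - <<'E'
from h import *
f=grab('wrist'); g=grab('scene')
a=cv2.resize(f['frame'],(512,384))[:, :, ::-1]; b=cv2.resize(g['frame'][100:220,215:335],(288,288),interpolation=cv2.INTER_CUBIC)[:,:,::-1]
o=np.zeros((384,800,3),np.uint8); o[:,:512]=a; o[:288,512:]=b; cv2.imwrite('pics/c2.png',o); print(status.observe())
E
```

```text
{'t': 8.1833, 'q': array([ 1.17577957e+01,  1.75701556e+01,  1.96856897e+01,  9.20401502e+01,
        5.52177563e-02, -5.50072488e+01]), 'joint_vel': array([-0.06622291, -0.00665834, -0.01471867, -0.07484476, -0.01969864,
       -0.0425273 ]), 'joint_efforts': array([-4.00260597e-04, -5.44252396e+01,  3.45567083e+01, -1.10370797e-02,
        3.06987575e-03,  3.28384331e-04]), 'ee_pos': array([596.23181706, 124.42834105, 265.73732712]), 'tcp_rot': array([-1.79969910e+02,  8.84662910e-02, -1.13234896e+02]), 'contact_force': array([-0.10450607, -0.42043312, -0.90674557]), 'wrist_torque': array([0.0503298 , 0.02859973, 0.02806052]), 'grasp_force': 0.0, 'width': 25.600935957481507}
```

View pics/c2.png

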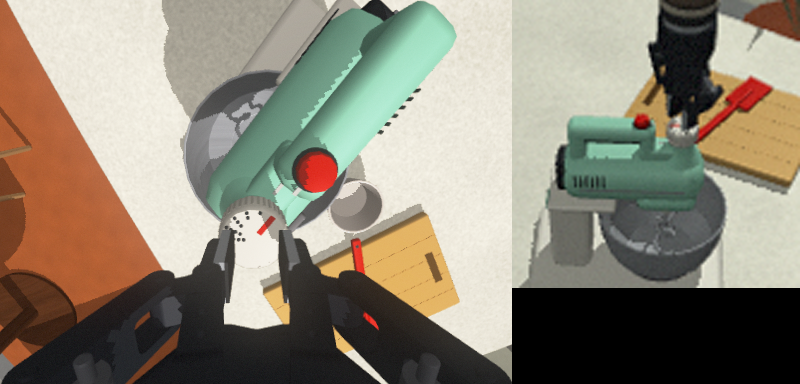

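```bash
python3 - <<'E'
from h import *
for n in ['wrist','scene','top']:
    f=grab(n); np.savez('c2_%s.npz'%n,**{k:np.array(v) for k,v in f.items()})
    C=cloud(f); V=f['frame'].max(-1)
    m=(V<90)&(np.hypot(C[...,0]-596,C[...,1]-124)<80)&(C[...,2]>250)&(C[...,2]<420)&(f['z_map']>0)
    p=C[m]; print(n,len(p))
    for z in range(255,380,10):
        q=p[(p[:,2]>=z)&(p[:,2]<z+10)]
        if len(q): print(z,len(q),q.min(0).round(0),q.max(0).round(0),q.mean(0).round(0))
    if n=='wrist':
        for v in range(200,310,10): print(v,[tuple(C[v,u].round(0)) for u in (215,230,285,295)])
    print('tcp px',px(f,[[596,124,265],[596,124,296]]))
E
```

```text
wrist 38427
285 7 [550.  85. 294.] [606. 120. 295.] [588. 107. 295.]
295 367 [535.  84. 295.] [609. 127. 305.] [559.  94. 298.]
305 223 [568. 107. 305.] [616. 137. 315.] [591. 119. 311.]
315 400 [568. 107. 315.] [616. 139. 325.] [593. 118. 320.]
325 454 [568. 107. 325.] [617. 137. 335.] [592. 118. 330.]
335 644 [563. 103. 335.] [621. 139. 345.] [593. 120. 340.]
345 2055 [548.  95. 345.] [640. 149. 355.] [590. 114. 351.]
355 5377 [543.  93. 355.] [643. 151. 365.] [594. 120. 359.]
365 4713 [539.  90. 365.] [641. 152. 375.] [591. 116. 371.]
375 8720 [534.  89. 375.] [646. 153. 385.] [591. 115. 380.]
200 [(np.float64(625.0), np.float64(107.0), np.float64(234.0)), (np.float64(609.0), np.float64(107.0), np.float64(251.0)), (np.float64(571.0), np.float64(120.0), np.float64(261.0)), (np.float64(564.0), np.float64(132.0), np.float64(238.0))]
210 [(np.float64(629.0), np.float64(116.0), np.float64(233.0)), (np.float64(603.0), np.float64(103.0), np.float64(288.0)), (np.float64(575.0), np.float64(135.0), np.float64(242.0)), (np.float64(567.0), np.float64(141.0), np.float64(236.0))]
220 [(np.float
[... 2529 characters left out ...]
. 316.] [625. 138. 325.] [600. 120. 320.]
325 28 [579. 108. 325.] [626. 138. 335.] [600. 120. 330.]
335 22 [576. 105. 335.] [621. 133. 345.] [594. 120. 341.]
345 43 [554.  96. 345.] [637. 141. 355.] [593. 121. 351.]
355 39 [550.  94. 355.] [645. 134. 365.] [605. 114. 359.]
365 59 [548.  92. 366.] [652. 136. 375.] [605. 113. 371.]
375 49 [545.  90. 375.] [656. 142. 385.] [598. 115. 380.]
tcp px [[283.7142955  158.24834878]
 [284.14096542 151.44919315]]
top 20
285 8 [538.  72. 286.] [564.  86. 294.] [550.  80. 291.]
295 10 [533.  78. 296.] [559.  88. 305.] [549.  83. 298.]
355 2 [633.  93. 359.] [635.  93. 364.] [634.  93. 362.]
tcp px [[202.20997144 187.46527563]
 [201.35104518 186.26879198]]
```

```bash
python3 - <<'E'
from h import *
f=dict(np.load('w1.npz')); C=cloud(f); print(f['camera_matrix'][0,0],float(f['k1']),np.linalg.inv(f['view'])[:3,3].round(1))
for v,u in [(243,165),(250,165),(260,155),(243,348),(250,350),(265,355)]: print(u,v,C[v,u].round(1),f['z_map'][v,u])
f=dict(np.load('c2_wrist.npz')); C=cloud(f); print(np.linalg.inv(f['view'])[:3,3].round(1))
m=(np.hypot(C[...,0]-596,C[...,1]-124)<60)&(C[...,2]>297.5)&(np.arange(512)[None]<310)&(np.arange(384)[:,None]>215)&(np.arange(384)[:,None]<300)&(np.hypot(C[...,0]-548,C[...,1]-97)>22)
v,u=np.nonzero(m); 
p=C[m]; i=np.argsort(p[:,2])[:12]; print(np.c_[u[i],v[i],p[i].round(0)])
E
```

```text
271.6111376858127 -0.048624177427605726 [563.7  52.6 518.8]
165 243 [632.8  95.1 396.1] 137.08868
165 250 [631.1  96.3 402.5] 131.15366
155 260 [632.1  95.2 412.4] 121.53605
348 243 [547.3 132.7 395.3] 137.92532
350 250 [548.5 132.  402.6] 130.93407
355 265 [550.4 131.1 415.8] 118.320015
[564.   52.6 444.4]
[[279. 230. 579. 120. 303.]
 [234. 230. 603. 110. 303.]
 [234. 231. 603. 111. 303.]
 [279. 235. 580. 123. 304.]
 [234. 232. 603. 111. 304.]
 [279. 231. 579. 120. 304.]
 [234. 236. 604. 113. 304.]
 [234. 237. 604. 114. 304.]
 [279. 242. 582. 127. 304.]
 [279. 232. 579. 121. 304.]
 [279. 234. 580. 122. 304.]
 [279. 233. 580. 121. 305.]]
```

The wrist and scene depth agree: the real fingertips are about 37 mm above the reported TCP (303 against 266), so the fingers closed just above the dial. I'll correct for this and take a shallower grip, about 11 mm onto the dial, which keeps the gripper's body clear of the button.

```bash
python3 -m inch '[{"x":0,"y":0,"z":0,"wx":0,"wy":0,"wz":0,"grip":80},{"x":0,"y":0,"z":0,"wx":0,"wy":0,"wz":0,"grip":80},{"x":0,"y":0,"z":0,"wx":0,"wy":0,"wz":0,"grip":80},{"x":0,"y":0,"z":0,"wx":0,"wy":0,"wz":0,"grip":80},{"x":0,"y":0,"z":0.06,"wx":0,"wy":0,"wz":0,"grip":80},{"x":0,"y":0,"z":0.12,"wx":0,"wy":0,"wz":0,"grip":80},{"x":0,"y":0,"z":0.17,"wx":0,"wy":0,"wz":0,"grip":80},{"x":0,"y":0,"z":0.17,"wx":0,"wy":0,"wz":0,"grip":80}]'
python3 -m inch '[{"x":0,"y":0,"z":0,"wx":0,"wy":0,"wz":0,"grip":60},{"x":0,"y":0,"z":0,"wx":0,"wy":0,"wz":0,"grip":35},{"x":0,"y":0,"z":0,"wx":0,"wy":0,"wz":0,"grip":35},{"x":0,"y":0,"z":0,"wx":0,"wy":0,"wz":0,"grip":35},{"x":0,"y":0,"z":0,"wx":0,"wy":0,"wz":0,"grip":35},{"x":0,"y":0,"z":0,"wx":0,"wy":0,"wz":0,"grip":35}]' 30
python3 -c "
from h import *
s=status.observe(); print(s['wrist_torque'])"
```

```text
t: 9.0
ee_pos: [595.5, 124.3, 243.2]
tcp_rot: [179.9, -0.0, -113.2]
contact_force: [-0.1, 0.2, 0.1]
width: 68.0
grasp_force: 0.0
t: 9.5
ee_pos: [598.2, 123.6, 246.2]
tcp_rot: [-179.7, 0.1, -113.3]
contact_force: [5.3, -2.6, 0.4]
width: 42.1
grasp_force: 31.8
[-0.57212066 -1.13347712 -0.06087001]
```

Gripped (42 mm, 32 N). I'll turn 75° clockwise, recentring 2 mm as I go.

```bash
python3 -m inch '[{"x":0,"y":-0.017,"z":0,"wx":0,"wy":0,"wz":0.015,"grip":35},{"x":0,"y":-0.017,"z":0,"wx":0,"wy":0,"wz":0.034,"grip":35},{"x":0,"y":-0.017,"z":0,"wx":0,"wy":0,"wz":0.053,"grip":35},{"x":0,"y":-0.017,"z":0,"wx":0,"wy":0,"wz":0.072,"grip":35},{"x":0,"y":-0.017,"z":0,"wx":0,"wy":0,"wz":0.091,"grip":35},{"x":0,"y":-0.017,"z":0,"wx":0,"wy":0,"wz":0.11,"grip":35},{"x":0,"y":-0.017,"z":0,"wx":0,"wy":0,"wz":0.13,"grip":35},{"x":0,"y":-0.017,"z":0,"wx":0,"wy":0,"wz":0.15,"grip":35},{"x":0,"y":-0.017,"z":0,"wx":0,"wy":0,"wz":0.17,"grip":35},{"x":0,"y":-0.017,"z":0,"wx":0,"wy":0,"wz":0.19,"grip":35},{"x":0,"y":-0.017,"z":0,"wx":0,"wy":0,"wz":0.21,"grip":35},{"x":0,"y":-0.017,"z":0,"wx":0,"wy":0,"wz":0.21,"grip":35}]'
python3 -m inch '[{"x":0,"y":0,"z":0,"wx":0,"wy":0,"wz":0,"grip":35},{"x":0,"y":0,"z":0,"wx":0,"wy":0,"wz":0,"grip":35}]'
```

```text
t: 10.5
ee_pos: [597.5, 124.7, 246.1]
tcp_rot: [179.8, 0.0, 171.0]
contact_force: [-4.1, 3.8, 3.4]
width: 42.4
grasp_force: 32.1
t: 10.67
ee_pos: [597.5, 124.7, 246.2]
tcp_rot: [179.8, 0.0, 171.4]
contact_force: [-3.8, 2.8, 2.9]
width: 42.5
grasp_force: 32.1
```

```bash
python3 -m inch '[{"x":0,"y":0,"z":0,"wx":0,"wy":0,"wz":0,"grip":60},{"x":0,"y":0,"z":0,"wx":0,"wy":0,"wz":0,"grip":85},{"x":0,"y":0,"z":0,"wx":0,"wy":0,"wz":0,"grip":85},{"x":0,"y":0,"z":0,"wx":0,"wy":0,"wz":0,"grip":85},{"x":0,"y":0,"z":-0.2,"wx":0,"wy":0,"wz":0,"grip":85},{"x":0,"y":0,"z":-0.5,"wx":0,"wy":0,"wz":0,"grip":85},{"x":0,"y":0,"z":-0.8,"wx":0,"wy":0,"wz":0,"grip":85},{"x":0,"y":0,"z":-0.8,"wx":0,"wy":0,"wz":0,"grip":85},{"x":0,"y":0,"z":-0.8,"wx":0,"wy":0,"wz":0,"grip":85}]'
python3 - <<'E'
from h import *
f=grab('wrist'); np.savez('w3.npz',**{k:np.array(v) for k,v in f.items()})
C=cloud(f); D=np.hypot(C[...,0]-596,C[...,1]-124)<30
p=C[D&(C[...,2]>292)&(C[...,2]<299)]; print(cv2.minEnclosingCircle(p[:,:2].astype(np.float32)),len(p),np.median(p,0))
meas(f,(597,124),(548,97))
u,v=px(f,[[575,112,296]])[0].astype(int); print(u,v)
u=min(max(u,60),450); v=min(max(v,60),320)
cv2.imwrite('pics/c3.png',cv2.resize(f['frame'][v-60:v+60,u-60:u+60],(480,480),interpolation=cv2.INTER_CUBIC)[:,:,::-1])
E
```

```text
t: 11.42
ee_pos: [599.3, 123.6, 344.1]
tcp_rot: [179.8, 0.4, 171.2]
contact_force: [-0.4, -0.1, -0.1]
width: 72.6
grasp_force: 0.0
((596.8222045898438, 123.99734497070312), 22.046998977661133) 1761 [595.70547116 124.2811084  295.13363422]
dial enc circle [605.8 124. ] r 50.7 centroid [608.3 122.2] area r 38.2
btn enc circle [547.1  97.3] r 11.2 centroid [547.4  97.5] area r 10.9
239 174
```

View pics/c3.png

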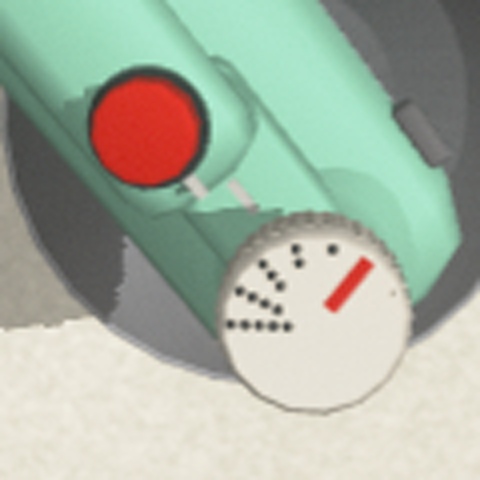

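The row of three dots points along the dial-to-button line at the index, so the speed is 3. Next I'll shut the fingers and move over the button.

```bash
python3 -c "
from h import *
s=status.observe(); print(s['ee_pos'],s['tcp_rot']); plan([548.2,97.5,310],171.3)"
```

```text
[598.79836243 123.46999578 341.97069583] [1.79887874e+02 1.69327454e-01 1.71176778e+02]
shift/120 [ 0.3843 -0.2791  0.2647] turn/2pi [ 0.0003  0.0005 -0.0003] mm [ 46.1 -33.5  31.8] deg [ 0.1  0.2 -0.1]
```

```bash
python3 -m inch '[{"x":0.19,"y":-0.14,"z":0,"wx":0,"wy":0,"wz":0,"grip":0},{"x":0.384,"y":-0.28,"z":0,"wx":0,"wy":0,"wz":0,"grip":0},{"x":0.384,"y":-0.28,"z":0.1,"wx":0,"wy":0,"wz":0,"grip":0},{"x":0.384,"y":-0.28,"z":0.2,"wx":0,"wy":0,"wz":0,"grip":0},{"x":0.384,"y":-0.28,"z":0.265,"wx":0,"wy":0,"wz":0,"grip":0},{"x":0.384,"y":-0.28,"z":0.265,"wx":0,"wy":0,"wz":0,"grip":0},{"x":0.384,"y":-0.28,"z":0.265,"wx":0,"wy":0,"wz":0,"grip":0},{"x":0.384,"y":-0.28,"z":0.265,"wx":0,"wy":0,"wz":0,"grip":0},{"x":0.384,"y":-0.28,"z":0.265,"wx":0,"wy":0,"wz":0,"grip":0},{"x":0.384,"y":-0.28,"z":0.265,"wx":0,"wy":0,"wz":0,"grip":0},{"x":0.384,"y":-0.28,"z":0.265,"wx":0,"wy":0,"wz":0,"grip":0},{"x":0.384,"y":-0.28,"z":0.265,"wx":0,"wy":0,"wz":0,"grip":0}]' 20
python3 - <<'E'
from h import *
plan([548.2,97.5,300],171.3)
f=grab('wrist','w4.png'); np.savez('w4.npz',**{k:np.array(v) for k,v in f.items()})
C=cloud(f); m=(np.hypot(C[...,0]-548,C[...,1]-97)<40)&(C[...,2]>310)&(C[...,2]<390)
p=C[m]; print('lowest tool pts',np.sort(p[:,2])[:20].round(0))
for z in range(310,390,5):
    q=p[(p[:,2]>=z)&(p[:,2]<z+5)]
    if len(q): print(z,len(q),q.min(0).round(0),q.max(0).round(0))
E
```

```text
t: 12.47
ee_pos: [547.6, 97.5, 309.6]
tcp_rot: [179.9, 0.1, 171.2]
contact_force: [0.4, -0.2, 0.3]
width: -0.1
grasp_force: 0.0
shift/120 [-0.0049  0.0003  0.0804] turn/2pi [ 0.0002  0.0002 -0.0004] mm [-0.6  0.   9.6] deg [ 0.1  0.1 -0.1]
lowest tool pts [350. 350. 350. 350. 350. 350. 350. 350. 351. 351. 351. 351. 351. 351.
 351. 351. 351. 351. 351. 351.]
350 136 [534.  86. 350.] [541. 110. 355.]
355 219 [534.  85. 355.] [542. 111. 360.]
360 246 [534.  84. 360.] [542. 111. 365.]
365 255 [534.  84. 365.] [542. 111. 370.]
370 291 [534.  84. 370.] [542. 111. 375.]
375 239 [534.  84. 375.] [542. 111. 380.]
380 508 [533.  87. 380.] [557. 109. 385.]
385 314 [530.  71. 385.] [542. 125. 390.]
```

View pics/w4.png

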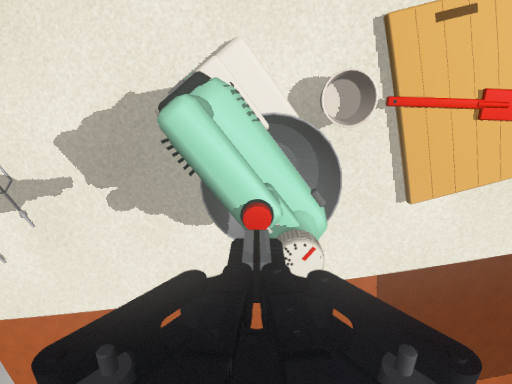

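The fingers are shut and over the button at (257,215), with the tips at z≈350, so contact should come at a TCP height near 267. I'll descend to just above it, then press in small steps watching the force.

```bash
python3 -m inch '[{"x":-0.004,"y":0,"z":0.1,"wx":0,"wy":0,"wz":0,"grip":0},{"x":-0.004,"y":0,"z":0.18,"wx":0,"wy":0,"wz":0,"grip":0},{"x":-0.004,"y":0,"z":0.25,"wx":0,"wy":0,"wz":0,"grip":0},{"x":-0.004,"y":0,"z":0.29,"wx":0,"wy":0,"wz":0,"grip":0},{"x":-0.004,"y":0,"z":0.29,"wx":0,"wy":0,"wz":0,"grip":0},{"x":-0.004,"y":0,"z":0.29,"wx":0,"wy":0,"wz":0,"grip":0}]'
for i in 1 2 3; do python3 -m inch '[{"x":0,"y":0,"z":0.01,"wx":0,"wy":0,"wz":0,"grip":0},{"x":0,"y":0,"z":0.02,"wx":0,"wy":0,"wz":0,"grip":0},{"x":0,"y":0,"z":0.02,"wx":0,"wy":0,"wz":0,"grip":0}]' | grep -E 'ee_pos|contact'; done
```

```text
t: 13.02
ee_pos: [547.7, 97.4, 274.7]
tcp_rot: [179.9, 0.0, 171.2]
contact_force: [0.2, 0.0, -0.3]
width: 0.4
grasp_force: 0.0
ee_pos: [548.0, 97.4, 272.4]
contact_force: [-0.4, 0.8, -0.1]
ee_pos: [548.0, 97.4, 270.0]
contact_force: [-0.1, 0.5, 3.1]
ee_pos: [548.0, 97.4, 267.8]
contact_force: [0.1, 0.1, 4.8]
```

```bash
for i in 1 2 3; do python3 -m inch '[{"x":0,"y":0,"z":0.01,"wx":0,"wy":0,"wz":0,"grip":0},{"x":0,"y":0,"z":0.015,"wx":0,"wy":0,"wz":0,"grip":0},{"x":0,"y":0,"z":0.015,"wx":0,"wy":0,"wz":0,"grip":0}]' | grep -E 'ee_pos|contact'; done
```

```text
ee_pos: [548.1, 97.4, 266.3]
contact_force: [-0.3, 0.1, 6.1]
ee_pos: [548.1, 97.4, 264.8]
contact_force: [-1.0, 0.3, 7.5]
ee_pos: [548.1, 97.5, 264.0]
contact_force: [-1.5, -0.7, 11.8]
```

```bash
python3 -m inch '[{"x":0,"y":0,"z":0.004,"wx":0,"wy":0,"wz":0,"grip":0},{"x":0,"y":0,"z":0.006,"wx":0,"wy":0,"wz":0,"grip":0},{"x":0,"y":0,"z":0.006,"wx":0,"wy":0,"wz":0,"grip":0},{"x":0,"y":0,"z":0.006,"wx":0,"wy":0,"wz":0,"grip":0}]'
```

```text
t: 14.85
ee_pos: [548.2, 97.5, 264.0]
tcp_rot: [179.8, 0.3, 171.2]
contact_force: [-3.3, -1.4, 16.2]
width: -0.2
grasp_force: 7.5
```

The button is on its stop at 16 N with the height unchanged. I'll hold for about 6 s.

```bash
for i in 1 2 3 4 5 6; do python3 -m inch '[{"x":0,"y":0,"z":0,"wx":0,"wy":0,"wz":0,"grip":0},{"x":0,"y":0,"z":0,"wx":0,"wy":0,"wz":0,"grip":0},{"x":0,"y":0,"z":0,"wx":0,"wy":0,"wz":0,"grip":0},{"x":0,"y":0,"z":0,"wx":0,"wy":0,"wz":0,"grip":0},{"x":0,"y":0,"z":0,"wx":0,"wy":0,"wz":0,"grip":0},{"x":0,"y":0,"z":0,"wx":0,"wy":0,"wz":0,"grip":0},{"x":0,"y":0,"z":0,"wx":0,"wy":0,"wz":0,"grip":0},{"x":0,"y":0,"z":0,"wx":0,"wy":0,"wz":0,"grip":0},{"x":0,"y":0,"z":0,"wx":0,"wy":0,"wz":0,"grip":0},{"x":0,"y":0,"z":0,"wx":0,"wy":0,"wz":0,"grip":0},{"x":0,"y":0,"z":0,"wx":0,"wy":0,"wz":0,"grip":0},{"x":0,"y":0,"z":0,"wx":0,"wy":0,"wz":0,"grip":0}]' | grep -E '^t|ee_pos|contact'; done
python3 - <<'E'
from h import *
f=grab('wrist'); np.savez('w5.npz',**{k:np.array(v) for k,v in f.items()})
cv2.imwrite('pics/w5.png',cv2.resize(f['frame'][120:310,150:400],(750,570),interpolation=cv2.INTER_CUBIC)[:,:,::-1])
E
```

```text
t: 15.85
ee_pos: [548.2, 97.5, 264.0]
tcp_rot: [179.8, 0.3, 171.2]
contact_force: [-3.0, -1.7, 15.4]
t: 16.85
ee_pos: [548.2, 97.5, 264.0]
tcp_rot: [179.8, 0.3, 171.2]
contact_force: [-2.9, 0.5, 14.4]
t: 17.85
ee_pos: [548.2, 97.5, 264.0]
tcp_rot: [179.8, 0.3, 171.2]
contact_force: [-2.9, 0.0, 15.0]
t: 18.85
ee_pos: [548.2, 97.5, 264.0]
tcp_rot: [179.8, 0.3, 171.2]
contact_force: [-3.2, -0.6, 15.1]
t: 19.85
ee_pos: [548.2, 97.5, 264.0]
tcp_rot: [179.8, 0.3, 171.2]
contact_force: [-3.1, -0.7, 15.0]
t: 20.85
ee_pos: [548.2, 97.5, 264.0]
tcp_rot: [179.8, 0.3, 171.2]
contact_force: [-3.8, -0.6, 15.3]
```

View pics/w5.png

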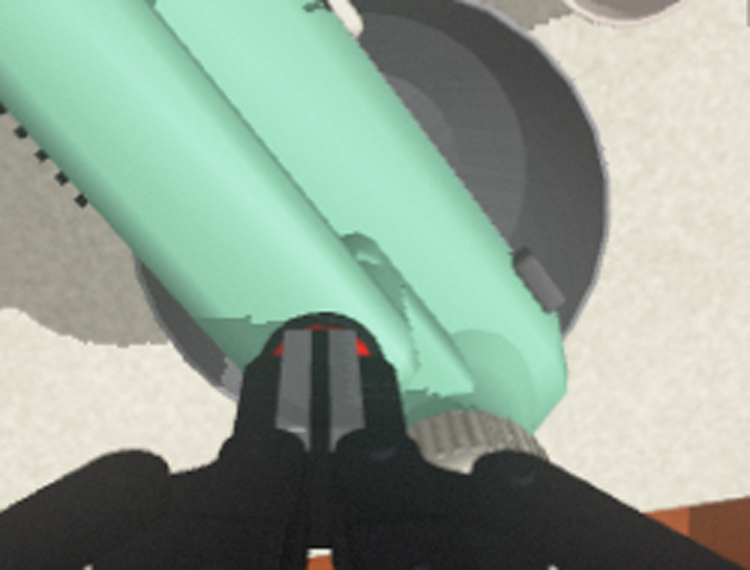

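The fingertips sit on the button with only slivers of red showing at (280,348) and (362,348), and the dial is clear of the gripper. The hold has lasted 6 s at 15 N, so I'm handing in.

```bash
python3 -c "
from cell import workorder
print(workorder.sign_off())"
```

```text
the job is handed in; nothing more can be done
None
```

The job is handed in, with no verdict returned: the dial was set to 3 and let go, the turbo button was held home at about 15 N for 6 s and is still held down, and the arm went nowhere near the ramekin, spatula or beaters.

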